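Shut and lock a vacuum degassing pot without forcing its quick-thread knob

TASK

Shut the lid of the degassing pot and screw its black knob clockwise until it is fully home, so that the lid is locked down. Start the thread gently: if the knob sits high or stops early it is crossed, so do not force it (never wind its sprung grip into the red) but turn it back until it drops into its thread, then start again. Let go at the end and leave the other things on the bench where they are.

Things in the scene. Friction and masses are not known exactly. Their poses are not given: they have to be found in the camera images.
- pot: steel vacuum pot with a clear hinged lid, fixed to the bench. Origin: centre of its underside; +x points from front to back (to the hinge), z up. Flange 156 mm across, top of the closed lid 108 mm above the bench. On the rear half of the lid stand a gauge and a small valve, up to 40 mm above the lid, over 100 mm from the knob's axis
- lid (a joint): lid angle, rad: 0 shut, grows as its front swings up and back about the hinge at the rear (at most 1.2). Starts half open. The hinge is stiff (1.5 N m), so the lid stays where it is left; a push of some 5 N on the thumb plate shuts it
- lid_hinge (a point): point on the lid's hinge axis (the axis is level, along the pot's y axis), 92 mm behind the pot's centre and 103 mm above the bench
- lid_thumb_plate (a point): centre of the top face of the red thumb plate, 24 x 52 x 11 mm, at the lid's front end, 247 mm from the hinge axis and 5.5 mm above it square to the lid; its axes turn with the lid. Press here to shut the lid. The nearest edge of the knob is 27 mm behind it, and the knob's top 38 mm higher
- knob_grip (a point): centre of the black knurled knob's grip, on the knob's axis: the place to grip. Grip 56 mm across, 33 mm high; this point lies 14.5 mm below its flat top and 24 mm above the lid's front arm when the knob is fully down. The axis lies 192 mm in front of the lid's hinge, square to the lid; z of this frame points along it, upward when the lid is shut
- knob_lift (a joint): height of the captive knob in the lid's front arm, m: 0 fully down, at most 0.022; it falls by its weight (2.3 N) when not held. With the lid shut: about 0.0035 at the entry of the thread, from there falling evenly by 3.3 mm per rad of clockwise turn to 0 when home; about 0.013 when crossed on top of the thread
- knob_turn (a joint): turn of the knob's steel threaded collar, rad, growing clockwise seen from above (tightening). It turns almost freely (0.02 N m) where nothing jams it. Two-start thread: all repeats every 3.14 rad. With the lid shut and the knob down, the thread is entered between -0.34 and -0.06 and ends, fully home, at about 1.2
- knob_wind (a joint): wind-up of the sprung grip over the steel collar, rad, positive clockwise: 0 relaxed, 2.5 N m per rad, 0.6 at most. It shows the torque: hand-tight is about 0.12; the red marks on the collar's rim begin at 0.27 either way, as read by the white line on the grip's side. The grip's whole turn is knob_turn + knob_wind
- erlenmeyer: glass conical flask, 85 x 85 x 140 mm, standing on the bench; origin under its centre
- white_bottle: white plastic bottle with an orange cap, 70 x 70 x 169 mm, standing on the bench; origin under its centre
- beaker: glass beaker, 76 x 81 x 95 mm, standing on the bench; origin under its centre
- stud_top (a point): top of the threaded steel stud (26 mm across) on the bracket in front of the pot, on which the knob comes down. If the knob comes down with knob_turn between about 0 and 0.75 it rides crossed on the thread and jams when turned clockwise to about 0.8. Turned back to between -0.3 and -0.1 and let go, it drops about 9 mm into the thread

How it is judged:
By the outcome, as a careful person would: the job done as asked, in the order asked, and still so for the second after the job is handed in, with the robot touching nothing.
It also fails if it takes over 66 s, if anything falls off the work surface, if the arm or the gripper's body presses on something with over 40 N, if the wrist force passes 120 N, or if a joint passes its speed limit or range.

ROBOT

A 6-joint arm with a two-finger parallel gripper is mounted at the origin on a cart in front of the work surface, level with it; the furniture and walls round the work are solid. World frame = base frame: x ahead of the robot, y to its left, z up, the work surface at z = 0. Lengths are in m, angles in rad, forces in N, time in s.
With the tool pointing down it reaches from about 0.35 to 0.925 m from the base axis. Payload 6.4 kg.
Tool frame: the origin (TCP) lies midway between the tips of the shut fingers; the grasp point (between the pads) lies 19 mm behind it; z points along the fingers, y is the line along which they close (so a half turn about z gives the same grasp; the last joint's range is limited). The gripper opens to 94 mm and grips with 3 to 60 N. Pads are 16 mm wide; open, the fingers measure 119 mm over their backs; the gripper's body (75 mm by 177 mm) begins 78 mm behind the grasp point.
Start: joints at [-1.39, 0.245, 1.558, -0, 1.339, -0.174], TCP at [0.226, -0.61, 0.205] pointing down, gripper open.
Joint ranges: [-3.13, 3.13], [-1.02, 2.26], [0.13, 2.54], [-0.95, 4.09], [0.21, 2.88], [-2.74, 2.74]. Speed limits (rad/s): [2.57, 2.57, 3.14, 3.14, 3.14, 3.14].

INTERFACE

Orientations are given as a unit quaternion [x, y, z, w].
In Python, from bench import arm gives the robot as it stands.
- The arm moves only by the shell command python3 -m crank 'ROWS' [OPENING] [FORCE]. ROWS is JSON, a list of rows, each a list of 2 entries, a list of its own where there are three numbers: the shift along the tool's x, y, z scaled (see below), then the turn, a rotation vector about the tool's x, y, z scaled (see below). A call has 1 to 12 rows; each row is the pose to reach, as a shift and turn from the pose commanded when the call began, along the tool's axes at that moment; what a row does not reach only later rows make up. The controller multiplies each number of a shift by 0.4 m and each number of a turn by 60 degrees. A row lasts 1/8 s, in which the tool goes at most 62.5 mm and 10.7 degrees, less where a joint would pass 70% of its speed; a pose out of reach is approached as far as the arm can. A call with a number of a shift or a turn outside -1 to 1 is refused whole. A call with a gripper value outside its range is refused whole. OPENING is the opening, from -1 (shut) to 1 (fully open), set as the call begins (- or left out, the last holds). The fingers move at their own pace and stop on an object; FORCE is the grip in N (left out, the last holds). Time passes only in rows, so rows that repeat a pose let the fingers close. It gives the time, the measured TCP pose, the force, the opening and the grip force at its end, in the units of the state.
- arm.sense(): the state, without advancing time (a new reading comes with each control period).
- arm.grab_frame(name): name is "scene" or "top"; returns a dict with "img" (480x640x3 uint8, red, green, blue), "intrinsics" (3x3 intrinsics, pixels), "dist_coeffs" ([k1, k2, p1, p2, k3] as OpenCV has them; the pictures are not rectified), "R" (3x3) and "t" (3): a world point X has camera coordinates R X + t. Camera axes: x right, y down, z forward; pixel columns grow to the right and rows downward; lengths in m; the calibration is good to about 2 mm. A picture is of the moment at which its call begins. There is no depth.
- arm.job_done(): hands the job in; it is judged then, once.
The state is a dict: "t": time; "joint_positions": joint angles; "joint_velocities": joint speeds; "joint_torque": joint torques, N m; "tcp_pos": TCP position; "eef_rot": TCP orientation; "ft_force": force on the tool from outside, world axes, zero at the start; "wrist_torque": the same for the moment, N m; "width": finger opening in m; "grasp_force": force on a finger pad.
Only numpy, scipy, OpenCV 4.12 (cv2) and the standard library are available. Lean on these libraries where they do the work, as an engineer would, in place of code of your own. Each camera call takes 0.05 s, during which the arm holds its last target. There are 200 camera calls.

## Working session

There is one attempt and no reset: what is moved stays moved. The work goes in short steps, Python scripts to look and compute and a shell command to move; the robot and the scene stay as the last step left them, time stands still between calls to the robot, and variables do not carry over. Pictures are saved under pics/ and viewed, at most 10 in all, crops included, and the job is handed in when it is done.

```bash
ls; mkdir -p pics; python3 - <<'E'
from bench import arm
import cv2,pickle
s=arm.sense();print(s)
for n in("scene","top"):
    f=arm.grab_frame(n);cv2.imwrite(f"pics/{n}0.png",f["img"][:,:,::-1]);pickle.dump(f,open(n+"0.pkl","wb"))
    print(n,f["intrinsics"],f["dist_coeffs"],f["R"],f["t"])
E
```

```text
pics
{'t': 0.0, 'joint_positions': array([-1.39009435e+00,  2.45840158e-01,  1.55897398e+00, -4.13690707e-06,
        1.33873893e+00, -1.74096951e-01]), 'joint_velocities': array([-0.00064535,  0.00095933, -0.00040279, -0.00152798,  0.00055424,
        0.00041679]), 'joint_torque': array([-4.38564803e-05, -4.15835810e+01, -3.14602089e+01,  6.85320399e-02,
        3.32064391e-02, -1.48614267e-04]), 'tcp_pos': array([ 0.22570794, -0.6089135 ,  0.20435022]), 'eef_rot': array([ 9.84305381e-01,  1.76470837e-01, -5.24967803e-06, -9.80196396e-04]), 'ft_force': array([-0.10696864,  0.16759528,  0.45361816]), 'wrist_torque': array([0.0157982 , 0.018773  , 0.00881182]), 'grasp_force': 0.0, 'width': 0.09416026693007568}
scene [[513.25756861   0.         320.88002279]
 [  0.         513.25756861 241.33520683]
 [  0.           0.           1.        ]] [-0.0774395  0.         0.         0.         0.       ] [[-0.68295013 -0.73040226  0.00957391]
 [-0.514364    0.47155841 -0.7162837 ]
 [ 0.51866058 -0.49411052 -0.6977435 ]] [0.41868632 0.38642202 1.13430718]
top [[617.08810754   0.         327.1338085 ]
 [  0.         617.08810754 234.2230046 ]
 [  0.           0.           1.        ]] [0.07248723 0.         0.         0.         0.        ] [[ 2.97168538e-02 -9.99558340e-01  1.81195077e-04]
 [-9.28952164e-01 -2.76846534e-02 -3.69163158e-01]
 [ 3.69005129e-01  1.08020460e-02 -9.29364584e-01]] [-0.00705736  0.59352909  1.38910264]
```

View pics/scene0.png

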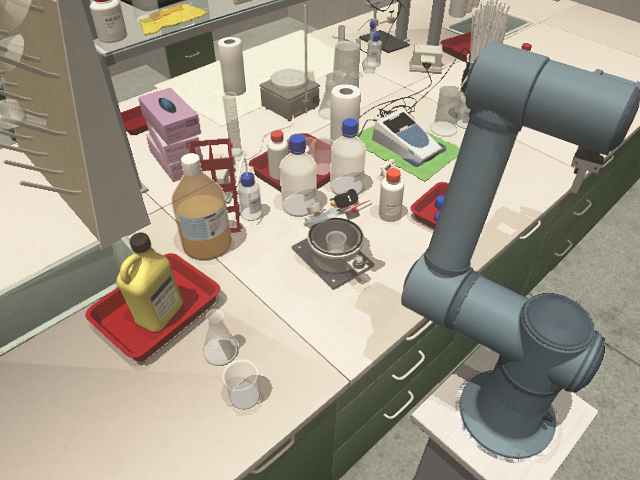

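View pics/top0.png

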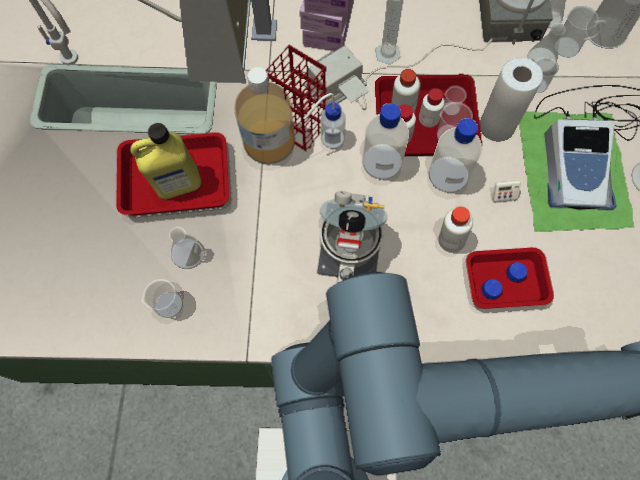

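The pot shows at about (337,245) in the scene view and (350,235) in the top view. Its lid is half open, with the knob at about (351,220) in the top view. I'll enlarge both.

```bash
python3 - <<'E'
import cv2,numpy as np
a=cv2.imread("pics/scene0.png")[175:295,280:400];b=cv2.imread("pics/top0.png")[175:295,290:410]
c=np.hstack([cv2.resize(a,(400,400),interpolation=cv2.INTER_CUBIC),cv2.resize(b,(400,400),interpolation=cv2.INTER_CUBIC)])
cv2.imwrite("pics/crop0.png",c)
E
```

```text
(no output)
```

View pics/crop0.png

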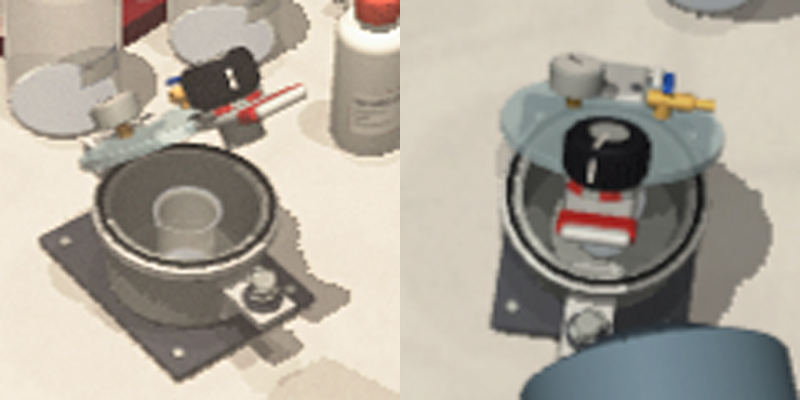

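The left crop shows the stud at (263,275) and the rim centred near (186,207). The right crop shows the stud at (588,325), the rim near (604,198), the knob top at (603,140) and the thumb plate at (597,220). Next I triangulate and fit.

```bash
cat > vis.py <<'E'
import cv2,pickle,numpy as np
def proj(f,X):
    X=np.atleast_2d(np.array(X,float))
    return cv2.projectPoints(X,cv2.Rodrigues(f["R"])[0],f["t"],f["intrinsics"],np.array(f["dist_coeffs"]))[0][:,0]
def tri(f,g,p,q):
    u=[cv2.undistortPoints(np.array([[a]],float),h["intrinsics"],np.array(h["dist_coeffs"]))[0,0] for h,a in((f,p),(g,q))]
    P=[np.c_[h["R"],h["t"]] for h in(f,g)]
    X=cv2.triangulatePoints(P[0],P[1],u[0],u[1])[:,0];return X[:3]/X[3]
def ray(f,p,z):
    u=cv2.undistortPoints(np.array([[p]],float),f["intrinsics"],np.array(f["dist_coeffs"]))[0,0]
    C=-f["R"].T@f["t"];d=f["R"].T@np.r_[u,1];return C+d*(z-C[2])/d[2]
E
python3 - <<'E'
from vis import *
S=pickle.load(open("scene0.pkl","rb"));T=pickle.load(open("top0.pkl","rb"))
s=lambda x,y:(280+.3*x-.35,175+.3*y-.35)
t=lambda x,y:(290+.3*(x-400)-.35,175+.3*y-.35)
print("stud",tri(S,T,s(263,274),t(588,325)))
print("rim",tri(S,T,s(185,207),t(604,197)))
print("knob mid",tri(S,T,s(222,80),t(605,153)))
print("plate",tri(S,T,s(275,100),t(597,228)))
for z in(.09,.1):print(ray(S,s(185,207),z),ray(T,t(604,197),z),ray(T,t(588,325),z),ray(S,s(263,274),z))
E
```

```text
stud [ 0.50637978 -0.03699382  0.09323344]
rim [ 0.60677077 -0.04752179  0.08954289]
knob mid [ 0.57247815 -0.04377748  0.24913654]
plate [ 0.51268038 -0.03829727  0.26909873]
[ 0.60726419 -0.04707025  0.09      ] [ 0.60584294 -0.04779618  0.09      ] [ 0.50562677 -0.03774085  0.09      ] [ 0.51038548 -0.039098    0.09      ]
[ 0.59996738 -0.03956557  0.1       ] [ 0.60185124 -0.04749924  0.1       ] [ 0.50234077 -0.03751472  0.1       ] [ 0.50408307 -0.03167515  0.1       ]
```

```bash
cat > go.py <<'E'
# usage: python3 go.py yaw x,y,z [x,y,z ...] : rows (scaled) from current pose; also state
import sys,numpy as np
from bench import arm
from scipy.spatial.transform import Rotation as R
s=arm.sense();q=R.from_quat(s["eef_rot"]);M=q.as_matrix();yaw=np.arctan2(M[1,0],M[0,0])
print("t",round(s["t"],2),"tcp",s["tcp_pos"].round(4),"yaw",yaw.round(3),"tilt",M[:,2].round(3),"j6",s["joint_positions"][5].round(3),"F",s["ft_force"].round(1),"T",s["wrist_torque"].round(2),"w",round(s["width"],4))
if len(sys.argv)>1:
    Y=float(sys.argv[1]);d=(Y-yaw+np.pi)%(2*np.pi)-np.pi
    tgt=np.array([[np.cos(Y),np.sin(Y),0],[np.sin(Y),-np.cos(Y),0],[0,0,-1]]).T
    print("turn",(R.from_matrix(M.T@tgt).as_rotvec()/np.radians(60)).round(3))
    for a in sys.argv[2:]:
        print(a,(M.T@(np.array(eval(a))-s["tcp_pos"])/.4).round(3))
E
python3 go.py -0.105 .226,-.609,.36 .36,-.31,.36
```

```text
t 0.1 tcp [ 0.2257 -0.609   0.2045] yaw 0.355 tilt [-0.     0.002 -1.   ] j6 -0.174 F [-0.1 -0.2 -0.6] T [ 0.02 -0.02 -0.03] w 0.0939
turn [-0.002  0.     0.439]
.226,-.609,.36 [ 0.001 -0.    -0.389]
.36,-.31,.36 [ 0.575 -0.585 -0.388]
```

```bash
python3 -m crank '[[[0,0,-0.15],[0,0,0.1]],[[0,0,-0.3],[0,0,0.2]],[[0.08,-0.08,-0.39],[0,0,0.3]],[[0.58,-0.58,-0.39],[0,0,0.44]],[[0.58,-0.58,-0.39],[0,0,0.44]],[[0.58,-0.58,-0.39],[0,0,0.44]],[[0.58,-0.58,-0.39],[0,0,0.44]],[[0.58,-0.58,-0.39],[0,0,0.44]]]' -1 10 ; python3 go.py -0.105 .515,-.038,.33 .515,-.038,.285
```

```text
t: 1.1
tcp_pos: [0.3635, -0.3088, 0.3613]
eef_rot: [0.999, -0.052, 0.0, -0.0]
ft_force: [0.7, -0.3, -0.1]
width: 0.0174
grasp_force: 0.0
t 1.1 tcp [ 0.3635 -0.3088  0.3613] yaw -0.104 tilt [ 0.  0. -1.] j6 0.732 F [ 0.7 -0.3 -0.1] T [0.03 0.04 0.01] w 0.0174
turn [-0.    -0.     0.001]
.515,-.038,.33 [ 0.307 -0.713  0.079]
.515,-.038,.285 [ 0.307 -0.713  0.191]
```

```bash
python3 -m crank '[[[0.31,-0.71,0.08],[0,0,0]],[[0.31,-0.71,0.08],[0,0,0]],[[0.31,-0.71,0.08],[0,0,0]],[[0.31,-0.71,0.08],[0,0,0]],[[0.31,-0.71,0.08],[0,0,0]],[[0.31,-0.71,0.08],[0,0,0]],[[0.31,-0.71,0.16],[0,0,0]],[[0.31,-0.71,0.16],[0,0,0]]]'; python3 go.py -0.105; python3 - <<'E'
from vis import *
from bench import arm
im=[]
for n,c in(("scene",(290,130)),("top",(290,150))):
    f=arm.grab_frame(n);i=f["img"][c[1]:c[1]+140,c[0]:c[0]+140,::-1];im.append(cv2.resize(i,(400,400),interpolation=cv2.INTER_CUBIC))
    print(n,(proj(f,arm.sense()["tcp_pos"])-c)*400/140)
cv2.imwrite("pics/c1.png",np.hstack(im))
E
```

```text
t: 2.1
tcp_pos: [0.5144, -0.0424, 0.2949]
eef_rot: [0.999, -0.053, -0.003, -0.001]
ft_force: [-0.6, 0.2, -0.4]
width: 0.0005
grasp_force: 0.0
t 2.1 tcp [ 0.5144 -0.0424  0.2949] yaw -0.107 tilt [-0.005  0.001 -1.   ] j6 1.376 F [-0.6  0.2 -0.4] T [0.07 0.06 0.  ] w 0.0005
turn [-0.001  0.005 -0.002]
scene [[209.73676918 184.02585614]]
top [[175.49721604 248.02035267]]
```

View pics/c1.png

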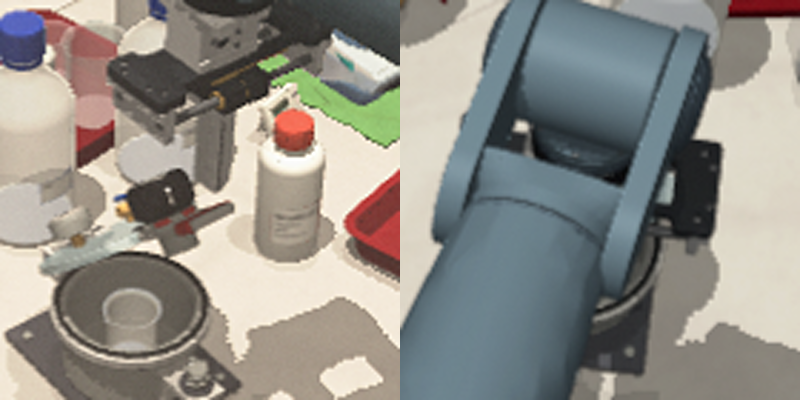

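The scene crop shows the shut fingertips at (212,186), right above the red plate at (205,213). That is clear of the knob, so I can press the lid down along its arc.

```bash
python3 go.py -0.105 .515,-.038,.27 .507,-.037,.247 .488,-.034,.2154 .472,-.033,.181 .461,-.032,.145 .456,-.031,.120 .456,-.031,.107
```

```text
t 2.2 tcp [ 0.5159 -0.0429  0.298 ] yaw -0.107 tilt [ 0. -0. -1.] j6 1.376 F [0.4 0.6 0.7] T [ 0.03  0.01 -0.01] w 0.0004
turn [ 0.    -0.    -0.002]
.515,-.038,.27 [-0.004 -0.012  0.07 ]
.507,-.037,.247 [-0.024 -0.012  0.127]
.488,-.034,.2154 [-0.072 -0.015  0.206]
.472,-.033,.181 [-0.112 -0.013  0.292]
.461,-.032,.145 [-0.139 -0.013  0.382]
.456,-.031,.120 [-0.152 -0.014  0.445]
.456,-.031,.107 [-0.152 -0.014  0.477]
```

```bash
python3 -m crank '[[[0,-0.01,0.07],[0,0,0]],[[-0.02,-0.01,0.127],[0,0,0]],[[-0.05,-0.01,0.166],[0,0,0]],[[-0.07,-0.01,0.206],[0,0,0]],[[-0.09,-0.01,0.25],[0,0,0]],[[-0.11,-0.01,0.292],[0,0,0]],[[-0.125,-0.01,0.337],[0,0,0]],[[-0.14,-0.01,0.382],[0,0,0]],[[-0.147,-0.01,0.413],[0,0,0]],[[-0.15,-0.01,0.44],[0,0,0]],[[-0.15,-0.01,0.46],[0,0,0]],[[-0.15,-0.01,0.46],[0,0,0]]]'; python3 go.py -0.105 .456,-.031,.107
```

```text
t: 3.7
tcp_pos: [0.4558, -0.0314, 0.1122]
eef_rot: [0.999, -0.053, -0.001, -0.0]
ft_force: [0.3, 0.9, -0.1]
width: 0.0004
grasp_force: 0.0
t 3.7 tcp [ 0.4558 -0.0314  0.1122] yaw -0.106 tilt [-0.003  0.001 -1.   ] j6 1.359 F [ 0.3  0.9 -0.1] T [0.06 0.02 0.  ] w 0.0004
turn [-0.     0.003 -0.001]
.456,-.031,.107 [ 0.    -0.001  0.013]
```

```bash
python3 -m crank '[[[0,0,0.008],[0,0,0]],[[0,0,0.014],[0,0,0]],[[0,0,0.016],[0,0,0]],[[0,0,0.016],[0,0,0]]]'; python3 go.py; python3 - <<'E'
from vis import *
from bench import arm
f=arm.grab_frame("scene");cv2.imwrite("pics/s2.png",f["img"][:,:,::-1])
cv2.imwrite("pics/c2.png",cv2.resize(f["img"][190:310,280:420,::-1],(700,600),interpolation=cv2.INTER_CUBIC))
E
```

```text
t: 4.2
tcp_pos: [0.4564, -0.0316, 0.1086]
eef_rot: [0.999, -0.053, -0.001, -0.0]
ft_force: [-8.3, 2.2, 14.1]
width: 0.0005
grasp_force: 7.6
t 4.2 tcp [ 0.4564 -0.0316  0.1086] yaw -0.105 tilt [-0.003  0.    -1.   ] j6 1.359 F [-8.3  2.2 14.1] T [ 0.49  1.73 -0.  ] w 0.0005
```

View pics/c2.png

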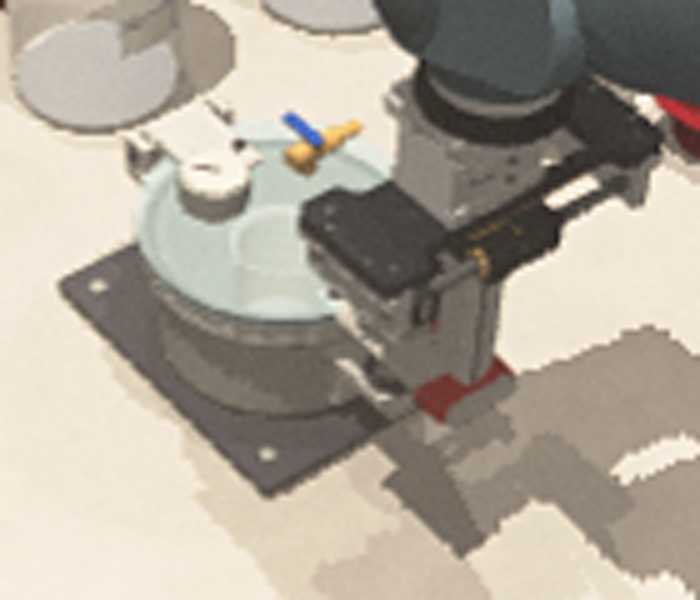

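The lid is down, with the plate at (465,385) and 14 N felt, and the knob is hidden behind the hand. I lift, turn the wrist back to gain range, and hover over the knob.

```bash
python3 -m crank '[[[-0.005,0,-0.1],[0,0,0]],[[-0.005,0,-0.2],[0,0,0]],[[0,0,-0.3],[0,0,-0.2]],[[0,0,-0.42],[0,0,-0.4]],[[0.06,0,-0.42],[0,0,-0.6]],[[0.124,0,-0.42],[0,0,-0.8]],[[0.124,0,-0.42],[0,0,-1]],[[0.124,0,-0.42],[0,0,-1]]]' 1 10; python3 -m crank '[[[0,0,0],[0,0,-0.2]],[[0,0,0],[0,0,-0.4]],[[0,0,0],[0,0,-0.6]],[[0,0,0],[0,0,-0.8]],[[0,0,0],[0,0,-1]],[[0,0,0],[0,0,-1]]]'; python3 go.py 2.25 .507,-.037,.2; python3 - <<'E'
from vis import *
from bench import arm
f=arm.grab_frame("scene");cv2.imwrite("pics/s3.png",f["img"][:,:,::-1]);pickle.dump(f,open("scene3.pkl","wb"))
cv2.imwrite("pics/c3.png",cv2.resize(f["img"][210:290,320:420,::-1],(750,600),interpolation=cv2.INTER_CUBIC))
for l in(0,.0035,.013):print(l,((proj(f,[[.507,-.037,.1465+l],[.507,-.037,.132+l]])-(320,210)+.5)*7.5).round(0).tolist())
E
```

```text
t: 5.25
tcp_pos: [0.5063, -0.037, 0.2744]
eef_rot: [0.89, 0.455, -0.0, -0.0]
ft_force: [-0.1, -0.2, -1.0]
width: 0.077
grasp_force: 0.0
t: 6.0
tcp_pos: [0.5062, -0.037, 0.2745]
eef_rot: [0.543, 0.839, -0.0, -0.0]
ft_force: [-0.1, 1.6, -0.9]
width: 0.0941
grasp_force: 0.0
t 6.0 tcp [ 0.5062 -0.037   0.2745] yaw 1.992 tilt [-0.  0. -1.] j6 -0.718 F [-0.1  1.6 -0.9] T [-0.01 -0.11  0.02] w 0.0941
turn [-0.    -0.    -0.246]
.507,-.037,.2 [-0.001  0.002  0.186]
0 [[306.0, 248.0], [303.0, 278.0]]
0.0035 [[306.0, 241.0], [304.0, 271.0]]
0.013 [[308.0, 221.0], [306.0, 251.0]]
```

View pics/c3.png

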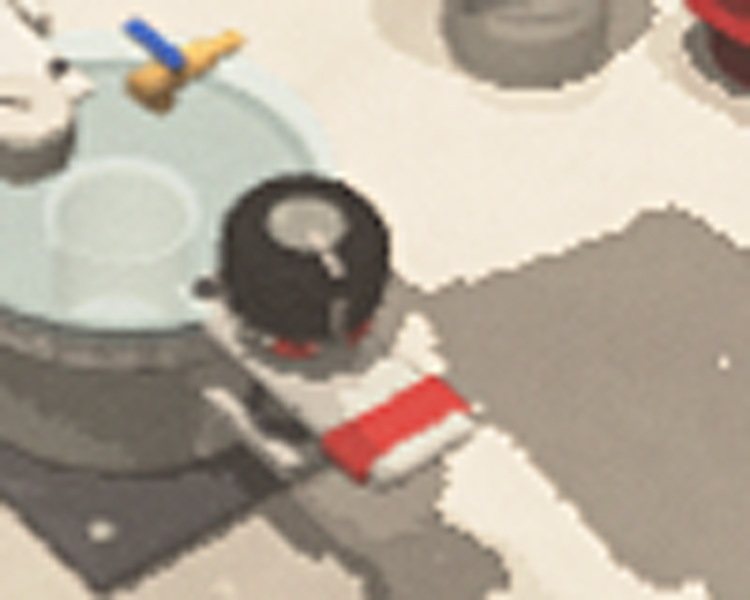

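The knob's top centre is at (306,222). That is about 13 mm of lift, so the knob is riding crossed, and its white line at (338,315) sits between the red marks. I'll go down, grip gently and turn back counter-clockwise.

```bash
python3 -m crank '[[[0,0,0.12],[0,0,0]],[[0,0,0.24],[0,0,0]],[[0,0,0.32],[0,0,0]],[[0,0,0.376],[0,0,0]],[[0,0,0.376],[0,0,0]]]' 1 8; python3 -m crank '[[[0,0,0],[0,0,0]],[[0,0,0],[0,0,0]],[[0,0,0],[0,0,0]],[[0,0,0],[0,0,0]],[[0,0,0],[0,0,0]]]' 0.1 8; python3 go.py
```

```text
t: 6.68
tcp_pos: [0.5047, -0.0366, 0.1226]
eef_rot: [0.546, 0.838, -0.001, -0.002]
ft_force: [-0.9, -0.3, -0.8]
width: 0.0937
grasp_force: 0.0
t: 7.3
tcp_pos: [0.5063, -0.0371, 0.125]
eef_rot: [0.545, 0.838, -0.0, 0.0]
ft_force: [-0.4, -0.0, 1.1]
width: 0.056
grasp_force: 8.0
t 7.3 tcp [ 0.5063 -0.0371  0.125 ] yaw 1.988 tilt [ 0. -0. -1.] j6 -0.714 F [-0.4 -0.   1.1] T [-0.1   0.03  0.01] w 0.056
```

```bash
python3 -m crank '[[[0,0,0.003],[0,0,0]],[[0,0,0.003],[0,0,-0.1]],[[0,0,0.003],[0,0,-0.1]]]' |grep -E "force|t:"; python3 go.py;for i in 1 2 3; do :; done
python3 -m crank '[[[0,0,0],[0,0,-0.1]],[[0,0,0],[0,0,-0.1]]]' >/dev/null; python3 go.py
python3 -m crank '[[[0,0,0],[0,0,-0.1]],[[0,0,0],[0,0,-0.1]]]' >/dev/null; python3 go.py
python3 -m crank '[[[0,0,0],[0,0,-0.1]],[[0,0,0],[0,0,-0.1]]]' >/dev/null; python3 go.py
```

```text
t: 7.68
eef_rot: [0.501, 0.865, 0.0, 0.0]
ft_force: [-1.6, 0.3, 5.3]
grasp_force: 8.0
t 7.67 tcp [ 0.5066 -0.037   0.1241] yaw 2.092 tilt [ 0.001 -0.    -1.   ] j6 -0.818 F [-1.6  0.3  5.3] T [0.09 0.17 0.07] w 0.0563
t 7.92 tcp [ 0.5067 -0.0369  0.1237] yaw 2.195 tilt [ 0.001  0.    -1.   ] j6 -0.921 F [1.3 0.6 2.5] T [ 0.18 -0.36  0.02] w 0.0558
t 8.18 tcp [ 0.5067 -0.0368  0.1232] yaw 2.299 tilt [ 0.002  0.001 -1.   ] j6 -1.025 F [ 4.9  1.6 -2.1] T [ 0.32 -0.97 -0.  ] w 0.0559
t 8.43 tcp [ 0.5068 -0.0367  0.1232] yaw 2.404 tilt [ 0.002  0.001 -1.   ] j6 -1.13 F [ 5.4  3.3 -2.9] T [ 0.48 -1.05  0.  ] w 0.0562
```

The force fell to about minus the knob's weight after 0.3 rad back, so the thread entry has been reached. I release and check that the knob drops.

```bash
python3 -m crank '[[[0,0,0],[0,0,0]],[[0,0,0],[0,0,0]],[[0,0,0],[0,0,0]],[[0,0,0],[0,0,0]]]' 0.6 8; python3 go.py 2.404 .5065,-.037,.117 ; python3 - <<'E'
from vis import *
from bench import arm
f=arm.grab_frame("scene");pickle.dump(f,open("scene4.pkl","wb"))
cv2.imwrite("pics/c4.png",cv2.resize(f["img"][210:290,320:420,::-1],(750,600),interpolation=cv2.INTER_CUBIC))
E
```

```text
t: 8.93
tcp_pos: [0.506, -0.0371, 0.1234]
eef_rot: [0.359, 0.933, -0.0, -0.0]
ft_force: [0.0, 0.5, -0.3]
width: 0.0751
grasp_force: 0.0
t 8.93 tcp [ 0.506  -0.0371  0.1234] yaw 2.407 tilt [-0. -0. -1.] j6 -1.133 F [ 0.   0.5 -0.3] T [ 0.04 -0.17  0.03] w 0.0751
turn [-0.    -0.     0.003]
.5065,-.037,.117 [-0.001  0.001  0.016]
```

View pics/c4.png

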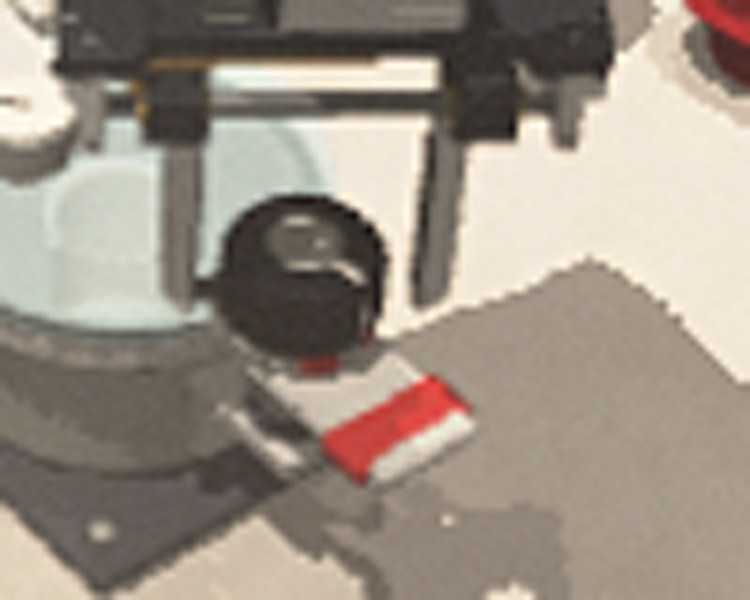

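The knob top is now at (305,241), so the lift is about 3.5 mm and the knob is in its thread. I regrip lower and start clockwise gently.

```bash
python3 -m crank '[[[-0.001,0.001,0.01],[0,0,0]],[[-0.001,0.001,0.016],[0,0,0]]]' 0.6 12 >/dev/null; python3 -m crank '[[[0,0,0],[0,0,0]],[[0,0,0],[0,0,0]],[[0,0,0],[0,0,0]],[[0,0,0],[0,0,0]]]' 0 12 >/dev/null; python3 go.py
python3 -m crank '[[[0,0,0],[0,0,0.1]],[[0,0,0],[0,0,0.2]],[[0,0,0],[0,0,0.3]],[[0,0,0],[0,0,0.3]]]' >/dev/null; python3 go.py
python3 -m crank '[[[0,0,0.001],[0,0,0.1]],[[0,0,0.0015],[0,0,0.2]],[[0,0,0.0025],[0,0,0.3]],[[0,0,0.0025],[0,0,0.3]]]' >/dev/null; python3 go.py
```

```text
t 9.72 tcp [ 0.507  -0.0368  0.1172] yaw 2.407 tilt [ 0.001  0.    -1.   ] j6 -1.133 F [ 1.8  1.4 -0.4] T [ 0.25 -0.31 -0.01] w 0.0562
t 10.22 tcp [ 0.5064 -0.0371  0.1167] yaw 2.095 tilt [-0.001 -0.    -1.   ] j6 -0.82 F [-0.1 -0.2 -2.7] T [-0.18 -0.16  0.01] w 0.0555
t 10.72 tcp [ 0.5058 -0.0372  0.1155] yaw 1.782 tilt [-0.002 -0.001 -1.   ] j6 -0.507 F [-2.4 -2.  -1.3] T [-0.5   0.34 -0.  ] w 0.0563
```

```bash
python3 -m crank '[[[0,0,0.001],[0,0,0.1]],[[0,0,0.0015],[0,0,0.2]],[[0,0,0.0025],[0,0,0.3]],[[0,0,0.0025],[0,0,0.3]]]' >/dev/null; python3 go.py
python3 -m crank '[[[0,0,0.001],[0,0,0.1]],[[0,0,0.0015],[0,0,0.2]],[[0,0,0.0015],[0,0,0.2]]]' >/dev/null; python3 go.py
```

```text
t 11.22 tcp [ 0.5053 -0.0372  0.1142] yaw 1.469 tilt [-0.004 -0.    -1.   ] j6 -0.194 F [-5.2 -2.7 -2.1] T [-0.59  0.86  0.05] w 0.0561
t 11.6 tcp [ 0.5049 -0.0371  0.1135] yaw 1.259 tilt [-0.005 -0.    -1.   ] j6 0.015 F [-6.1 -3.3 -2.1] T [-0.56  1.05  0.05] w 0.056
```

```bash
python3 -m crank '[[[0,0,0.0005],[0,0,0.06]],[[0,0,0.001],[0,0,0.12]],[[0,0,0.001],[0,0,0.12]]]' >/dev/null; python3 go.py
python3 -m crank '[[[0,0,0.0005],[0,0,0.05]],[[0,0,0.0005],[0,0,0.05]]]' >/dev/null; python3 go.py
python3 -m crank '[[[0,0,0.0005],[0,0,0.05]],[[0,0,0.0005],[0,0,0.05]]]' >/dev/null; python3 go.py
```

```text
t 11.97 tcp [ 0.5047 -0.037   0.1133] yaw 1.134 tilt [-0.006  0.    -1.   ] j6 0.141 F [-7.1 -3.1  0.5] T [-0.45  1.36 -0.04] w 0.0558
t 12.22 tcp [ 0.5046 -0.0369  0.1133] yaw 1.082 tilt [-0.006  0.    -1.   ] j6 0.193 F [-8.7 -2.1  1.7] T [-0.4   1.49  0.06] w 0.0558
t 12.47 tcp [ 0.5046 -0.0369  0.1132] yaw 1.029 tilt [-0.006  0.    -1.   ] j6 0.246 F [-8.7 -2.3  3.3] T [-0.32  1.73  0.07] w 0.0559
```

```bash
for k in 1; do python3 -m crank '[[[0,0,0],[0,0,0.05]],[[0,0,0],[0,0,0.05]]]' >/dev/null; python3 go.py; python3 -m crank '[[[0,0,0],[0,0,0.05]],[[0,0,0],[0,0,0.05]]]' >/dev/null; python3 go.py; done
```

```text
t 12.72 tcp [ 0.5045 -0.0368  0.1132] yaw 0.977 tilt [-0.006  0.    -1.   ] j6 0.298 F [-9.5 -1.9  3. ] T [-0.25  1.7   0.09] w 0.0558
t 12.97 tcp [ 0.5045 -0.0368  0.1132] yaw 0.925 tilt [-0.006  0.    -1.   ] j6 0.35 F [-10.2  -0.8   3.9] T [-0.28  1.68  0.15] w 0.056
```

```bash
python3 -m crank '[[[0,0,0],[0,0,0.04]],[[0,0,0],[0,0,0.04]]]' >/dev/null; python3 go.py; python3 -m crank '[[[0,0,0],[0,0,0]]]' >/dev/null; python3 go.py; python3 - <<'E'
from vis import *
from bench import arm
f=arm.grab_frame("scene");pickle.dump(f,open("scene5.pkl","wb"))
cv2.imwrite("pics/c5.png",cv2.resize(f["img"][225:275,330:395,::-1],(780,600),interpolation=cv2.INTER_CUBIC))
for l in(0,.0035):print(l,((proj(f,[[.507,-.037,.1465+l]])-(330,225)+.5)*12).round(0).tolist())
E
```

```text
t 13.22 tcp [ 0.5044 -0.0367  0.1132] yaw 0.884 tilt [-0.007  0.    -1.   ] j6 0.392 F [-10.4  -2.1   3.2] T [-0.21  1.76  0.22] w 0.0556
t 13.35 tcp [ 0.5044 -0.0367  0.1132] yaw 0.884 tilt [-0.007  0.    -1.   ] j6 0.391 F [-8.6 -1.3  3.8] T [-0.28  1.72  0.22] w 0.0556
0 [[369.0, 217.0]]
0.0035 [[370.0, 206.0]]
```

View pics/c5.png

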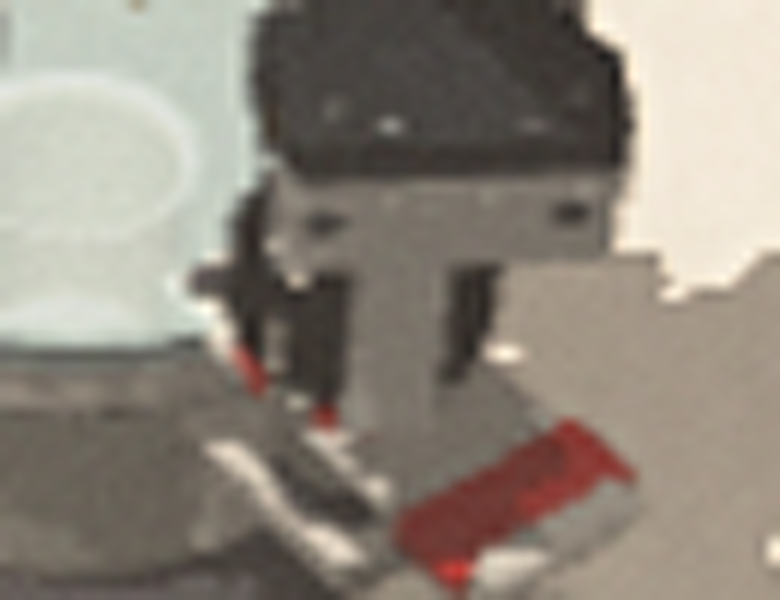

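The white line at (275,340) sits slightly clockwise of the middle of the red marks at (250,365) and (325,415). Torque is rising with the turn, so the knob is on its stop. One more small step takes it to hand-tight.

```bash
python3 -m crank '[[[0,0,0],[0,0,0.04]],[[0,0,0],[0,0,0.04]]]' >/dev/null; python3 go.py; python3 -m crank '[[[0,0,0],[0,0,0.03]],[[0,0,0],[0,0,0.03]]]' >/dev/null; python3 go.py
```

```text
t 13.65 tcp [ 0.5044 -0.0367  0.1132] yaw 0.842 tilt [-0.007  0.    -1.   ] j6 0.433 F [-10.8  -1.3   3.9] T [-0.25  1.72  0.28] w 0.056
t 13.9 tcp [ 0.5043 -0.0367  0.1132] yaw 0.811 tilt [-0.007  0.    -1.   ] j6 0.465 F [-9.8 -1.7  5.1] T [-0.21  1.76  0.27] w 0.0557
```

```bash
python3 -m crank '[[[0,0,0],[0,0,0]],[[0,0,0],[0,0,0.03]],[[0,0,0],[0,0,0.03]]]' 0 22 >/dev/null; python3 go.py; python3 -m crank '[[[0,0,0],[0,0,0.03]],[[0,0,0],[0,0,0.03]]]' >/dev/null; python3 go.py
```

```text
t 14.28 tcp [ 0.5043 -0.0367  0.1133] yaw 0.779 tilt [-0.007  0.    -1.   ] j6 0.496 F [-10.4  -0.4   4.3] T [-0.25  1.72  0.33] w 0.0556
t 14.53 tcp [ 0.5042 -0.0367  0.1132] yaw 0.748 tilt [-0.007  0.    -1.   ] j6 0.527 F [-10.7  -1.1   3.7] T [-0.22  1.81  0.41] w 0.0559
```

Torque now rises at the spring rate, 0.41 N m (wind about 0.16), so the collar is hard home. I release and retreat upward.

```bash
python3 -m crank '[[[0,0,0],[0,0,0]],[[0,0,0],[0,0,0]],[[0,0,0],[0,0,0]],[[0,0,0],[0,0,0]],[[0,0,0],[0,0,0]]]' 1 >/dev/null; python3 go.py; python3 -m crank '[[[0,0,-0.05],[0,0,0]],[[0,0,-0.15],[0,0,0]],[[0,0,-0.3],[0,0,0]],[[0,0,-0.42],[0,0,0]],[[0,0,-0.42],[0,0,0]],[[0,0,-0.42],[0,0,0]]]' >/dev/null; python3 go.py;  python3 - <<'E'
from vis import *
from bench import arm
f=arm.grab_frame("scene");pickle.dump(f,open("scene6.pkl","wb"))
cv2.imwrite("pics/c6.png",cv2.resize(f["img"][210:290,320:420,::-1],(750,600),interpolation=cv2.INTER_CUBIC))
E
```

```text
t 15.15 tcp [ 0.5069 -0.037   0.1137] yaw 0.743 tilt [ 0.  0. -1.] j6 0.532 F [ 0.1 -0.1 -0.4] T [0.02 0.07 0.02] w 0.0939
t 15.9 tcp [ 0.5064 -0.0369  0.2807] yaw 0.742 tilt [-0.001  0.    -1.   ] j6 0.532 F [-0.1 -0.2 -0.5] T [-0.02  0.02  0.01] w 0.094
```

View pics/c6.png

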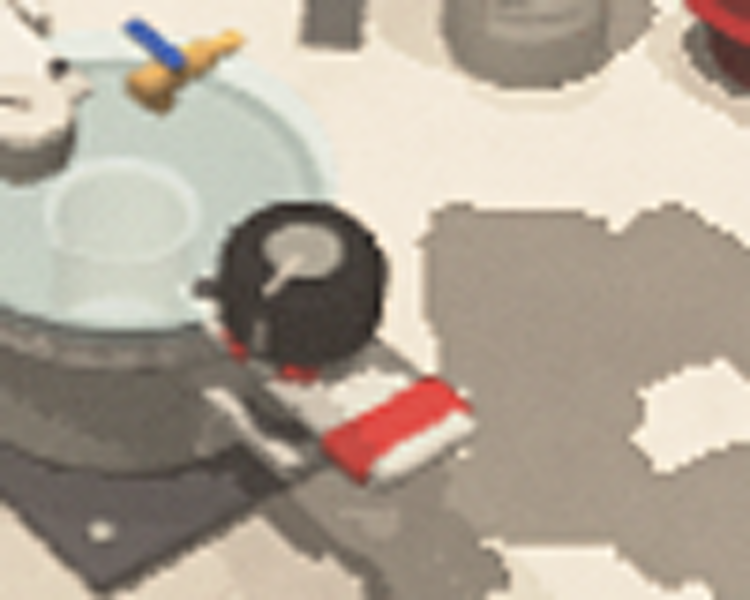

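The knob top is at (303,249), so the lift is about 0. The line at (260,335) is relaxed between the red marks, the lid is shut and the hand is clear. I'm handing in.

```bash
python3 -c "
from bench import arm
print(arm.job_done())"
```

```text
the job is handed in; nothing more can be done
None
```

The lid is shut and the knob screwed fully home; the knob first sat crossed, so I turned it back until it dropped into its thread, tightened it to about 0.41 N m (below the red), released it, and handed the job in at about 16 s.

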